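# Weigh the amethyst on the beam scale

## Task

Weigh the amethyst: set it down gently in the pan of the beam scale and let go of it, then slowly push the brass poise along the notched beam, without pinching it, until the red pointer comes to rest inside the green band. Treat the scale gently, pressing nowhere on it with more than 20 N, and leave the other things on the counter where they are.

Things in the scene. Friction and masses are not known exactly. Their poses are not given: they have to be found in the camera images.
- amethyst_mid (a point): the amethyst: a grey rock 56 mm (its x) by 44 mm (its y) by 30 mm high with purple crystal points standing on top, 58 mm high in all; this point lies on its vertical axis 22 mm above its underside, axes as the rock's. Best gripped across its 44 mm sides, on the grey rock. Its weight is not known beforehand (0.2 to 0.5 kg).
- pan_floor (a point): centre of the upper side of the floor of the scale's round aluminium pan (inner floor 130 mm across, rim 6 mm above the floor and 148 mm across outside). The pan is on a level linkage: it always stays level, sinks under load by up to 6 mm, and the load counts the same wherever it lies in the pan.
- scale: the fixed green bench scale. Origin on the table under the beam's pivot; z up; its y axis runs along the beam from the pan (at y = -90 mm) to the pointer (at y = +320 mm). Two cheeks (x = +-33 mm, y = +-12 mm, 168 mm high) carry the pivot, which lies 165 mm above the table. The white plate with the green band stands at y = 312 mm, on the -x side of the beam, 178 mm high, nothing stands between cheeks and plate except beam and poise.
- beam (a joint): tilt of the beam about its pivot, rad: 0 = pointer at the middle of the green band; positive = pointer (poise end) up, that is the poise is too near the pivot; negative = pointer down, poise too far out. Stops at +-0.06; between the stops one notch of the poise changes it by about 0.04 to 0.06. The green band is +-0.03. It swings for about 1 s before it rests, and is disturbed as long as anything touches the poise.
- poise_mid (a point): the brass poise: a level barrel 30 mm in diameter and 34 mm long (along x, across the beam) on two cheeks that straddle the beam. This point is the centre of the barrel, 25 mm above the beam's axis (at the pivot's height when level) and 19 mm above the tops of the beam's teeth; axes as the beam's. Push on the barrel's +y or -y side with shut fingers, tips some 8 mm below this point.
- notch_first (a point): on the tops of the beam's teeth, 80 mm from the pivot, where the poise stands at its innermost stop; the outer stop is 160 mm on along +y. Notches 8 mm apart: a spring catch in the poise makes each step take a push of 4 to 7 N, which falls off past the crest as the poise runs into the next notch and stays there. The slide is damped: about 0.7 N more for each 10 mm/s, so a fast push breaks the 20 N limit.
- pointer_tip (a point): red tip of the beam, 320 mm from the pivot along the beam and, when level, 140 mm above the table; it moves before the white plate with the green band.
- malachite: rounded green stone, 54 x 46 x 45 mm, a bystander; origin under its middle
- pyrite: golden cubic mineral, 46 x 42 x 45 mm, a bystander; origin under its middle
- jar: glass jar with black cap, 56 mm across, 75 mm high, a bystander; origin under its middle
- carton: open cardboard box 100 x 75 x 45 mm, a bystander; origin under its middle
- brush: wooden brush lying on the counter, a bystander
- loupe: black ring of a magnifier, 52 mm across, 16 mm high, a bystander; origin under its middle

How it is judged:
On the way, in this order (a step that is already met when the one before it is completed fails the run):
1. the amethyst stands in the pan, let go of and at rest (horizontal distance between amethyst_mid and pan_floor below 0.05 m and z of amethyst_mid in the frame of pan_floor between 0.005 and 0.04 m and contact force between the fingers and amethyst below 0.1 N and linear speed of amethyst below 0.03 m/s), for 0.2 s.
2. with the amethyst in the pan and nothing touching the beam, the pointer rests in the green band (horizontal distance between amethyst_mid and pan_floor below 0.05 m and contact force between each of the arm, the fingers and scale below 0.1 N and value of joint beam between -0.032 and 0.032 rad and velocity of joint beam between -0.05 and 0.05 rad/s), for 0.3 s.
At the end, for the whole second after the job is handed in: The amethyst rests in the pan (its axis within 50 mm of the pan's centre), released, and the beam is at rest with the pointer inside the green band (tilt within 0.032 rad of level) (horizontal distance between amethyst_mid and pan_floor below 0.05 m and z of amethyst_mid in the frame of pan_floor between 0.005 and 0.04 m and linear speed of amethyst below 0.03 m/s and value of joint beam between -0.032 and 0.032 rad and velocity of joint beam between -0.05 and 0.05 rad/s); the robot touches nothing.
It fails at once if any part of the scale pushed with more than 20 N (contact force between any of the fingers, the arm and scale above 20 N).
It fails at once if the amethyst dropped or pressed hard into the pan (more than 30 N) (contact force between amethyst and scale above 30 N).
It fails at once if another thing on the counter moved by more than 30 mm (distance of any of malachite, pyrite, jar, carton, brush, loupe from where it was at the start of the episode above 0.03 m).
It also fails if it takes over 72 s, if anything falls off the work surface, if the arm or the gripper's body presses on something with over 40 N, if the wrist force passes 120 N, or if a joint passes its speed limit or range.

## Robot

A 6-joint arm with a two-finger parallel gripper is mounted at the origin on the work surface. World frame = base frame: x ahead of the robot, y to its left, z up, the work surface at z = 0. Lengths are in m, angles in rad, forces in N, time in s.
With the tool pointing down it reaches from about 0.375 to 0.9 m from the base axis. Payload 3.1 kg.
Tool frame: the origin (TCP) lies on the centre line of the jaws, within the pads' length; the fingertips stand 19 mm ahead of it and the grasp point (between the pads) is the TCP; z points along the fingers, y is the line along which they close (so a half turn about z gives the same grasp; the last joint's range is limited). The gripper opens to 85 mm and grips with 20 to 120 N. Pads are 22 mm wide; open, the fingers measure 114 mm over their backs; the gripper's body (76 mm by 85 mm) begins 54 mm behind the grasp point. The pads swing forward as they close: fully open they stand 13 mm farther back than shut.
Start: joints at [-1.49, 0.527, 1.433, -0, 1.181, -0.178], TCP at [0.16, -0.604, 0.25] pointing down, gripper open.
Joint ranges: [-3.08, 3.08], [-0.75, 2.2], [0.22, 2.44], [-1.43, 4.57], [0, 2.65], [-2.85, 2.85]. Speed limits (rad/s): [2.79, 2.79, 3.14, 3.14, 3.14, 3.14].

## Interface

Orientations are given as a unit quaternion [x, y, z, w].
In Python, from station import manip gives the robot as it stands.
- The arm moves only by the tool servo_tool, never from a script. Its argument "rows" is a list that holds one entry, the list of rows, each a list of 7 numbers: the turn, a rotation vector about the tool's x, y, z in degrees, then the shift along the tool's x, y, z in m, then the gripper command: -1 is shut, 1 is fully open, values between are in proportion. In form: [[[wx, wy, wz, tx, ty, tz, jaw], ...]]. A call has 1 to 8 rows; each row shifts and turns the commanded pose from where the row before left it, along the tool's axes as they then stand; what a row does not reach is not made up. A row lasts 1/12 s, in which the tool goes at most 41.7 mm and 7.16 degrees, less where a joint would pass 70% of its speed; a pose out of reach is approached as far as the arm can. A call is refused whole if a number of a shift passes 0.0417 or a number of a turn 7.16, either way. A call with a gripper value outside its range is refused whole. The fingers move at their own pace and stop on an object; "squeeze" is the grip in N (left out, the last holds). Time passes only in rows, so rows that do not move let the fingers close. It gives the time, the measured TCP pose, the force, the opening and the grip force at its end, in the units of the state.
- manip.sense(): the state, without advancing time (a new reading comes with each control period).
- manip.snapshot(name): name is "side" or "top" or "wrist"; returns the picture (420x560x3 uint8, blue, green, red); there is no depth.
- manip.camera_info(name): a dict with "K" (3x3 intrinsics, pixels), "camera_from_world" (4x4, takes a point from world to camera coordinates). Camera axes: x right, y down, z forward; pixel columns grow to the right and rows downward; lengths in m; the calibration is good to about 2 mm. A picture is of the moment at which its call begins: read the wrist's pose just before it. camera_info takes no time and is no camera call; for the wrist camera it gives the pose at the moment of the call.
- manip.sign_off(): hands the job in; it is judged then, once.
The state is a dict: "t": time; "q": joint angles; "qd": joint speeds; "tau": joint torques, N m; "tcp_pos": TCP position; "tool_rot": TCP orientation; "force": force on the tool from outside, world axes, zero at the start; "ft_torque": the same for the moment, N m; "finger_gap": opening from 0.0 (shut) to 1.0 (fully open); "gripper_force": force on a finger pad.
Only numpy, scipy, OpenCV 4.12 (cv2) and the standard library are available. Lean on these libraries where they do the work, as an engineer would, in place of code of your own. Each camera call takes 0.05 s, during which the arm holds its last target. There are 200 camera calls.

## Working session

There is one attempt and no reset: what is moved stays moved. The work goes in short steps, Python scripts to look and compute and a tool call to move; the robot and the scene stay as the last step left them, time stands still between calls to the robot, and variables do not carry over. Pictures are saved under pics/ and viewed, at most 10 in all, crops included, and the job is handed in when it is done.

Besides the shell and the picture viewer there is one more tool, called after ">>>" in YAML: its name, and indented under it one key for each argument. servo_tool: Moves the arm, as the interface text tells. Its arguments: {"type":"object","properties":{"rows":{"type":"array","items":{"type":"array","items":{"type":"array","items":{"type":"number"}}}},"squeeze":{"type":"number"}},"required":["rows"]}

```bash
mkdir -p pics; ls
python3 - <<'E'
from station import manip
import cv2,numpy as np
np.set_printoptions(precision=4,suppress=True)
for n in("side","top"):
    im=manip.snapshot(n); cv2.imwrite(f"pics/{n}0.png",im)
    c=manip.camera_info(n); print(n,np.array(c["K"]),np.array(c["camera_from_world"]))
s=manip.sense(); print({k:np.round(s[k],3) for k in("t","tcp_pos","tool_rot","force","finger_gap")})
E
```

```text
pics
side [[400.1962   0.     276.0598]
 [  0.     400.1962 211.5279]
 [  0.       0.       1.    ]] [[ 0.9854 -0.1695 -0.0159 -0.5185]
 [-0.1072 -0.545  -0.8316  0.1561]
 [ 0.1323  0.8211 -0.5552  1.408 ]
 [ 0.      0.      0.      1.    ]]
top [[482.3923   0.     277.4945]
 [  0.     482.3923 207.2636]
 [  0.       0.       1.    ]] [[-0.0107 -0.9998 -0.0137  0.0059]
 [-0.984   0.013  -0.1778  0.5482]
 [ 0.1779  0.0116 -0.984   1.68  ]
 [ 0.      0.      0.      1.    ]]
{'t': np.float64(0.1), 'tcp_pos': array([ 0.16 , -0.604,  0.249]), 'tool_rot': array([ 0.992,  0.129,  0.   , -0.001]), 'force': array([ 0.38 ,  0.015, -0.02 ]), 'finger_gap': np.float64(1.0)}
```

View pics/top0.png

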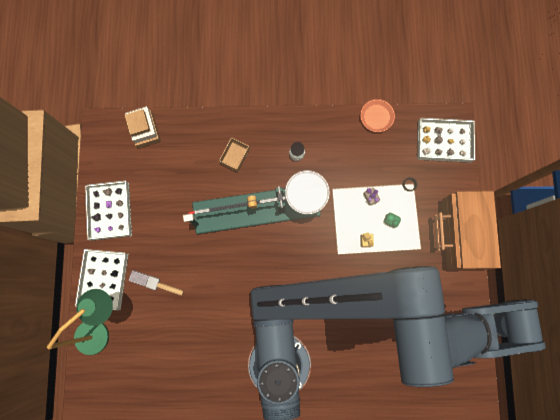

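View pics/side0.png

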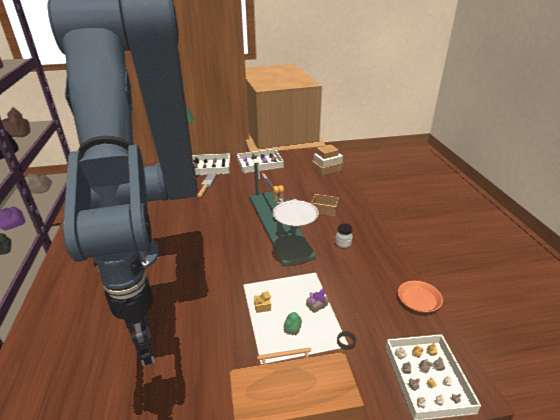

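The top view shows the amethyst at (372,196), the pan at (307,192), the poise at (252,201) and the pointer near (186,217). The side view shows the amethyst at (318,299) and the pan at (296,212).

```bash
cat > h.py <<'E'
from station import manip
import cv2,numpy as np
from scipy.spatial.transform import Rotation as R
np.set_printoptions(precision=4,suppress=True)
def ray(n,uv,c=None):
    c=c or manip.camera_info(n); K=np.array(c["K"]);T=np.array(c["camera_from_world"])
    d=T[:3,:3].T@np.linalg.solve(K,[*uv,1]); o=-T[:3,:3].T@T[:3,3]
    return o,d/np.linalg.norm(d)
def plane(n,uv,z,c=None):
    o,d=ray(n,uv,c); return o+d*(z-o[2])/d[2]
def tri(r):
    A=sum(np.eye(3)-np.outer(d,d) for o,d in r); b=sum((np.eye(3)-np.outer(d,d))@o for o,d in r)
    return np.linalg.solve(A,b)
def proj(n,p,c=None):
    c=c or manip.camera_info(n); q=np.array(c["camera_from_world"])@[*p,1]; q=np.array(c["K"])@q[:3]; return q[:2]/q[2]
def blob(m,box=None):
    n,l,s,c=cv2.connectedComponentsWithStats(m.astype(np.uint8)); o=np.argsort(-s[1:,4])+1
    return [(c[i],s[i]) for i in o[:4]]
E
python3 - <<'E'
from h import *
t=cv2.imread("pics/top0.png");s=cv2.imread("pics/side0.png")
def msk(im,lo,hi,x0,y0,x1,y1):
    h=cv2.inRange(cv2.cvtColor(im,cv2.COLOR_BGR2HSV),lo,hi);o=np.zeros_like(h);o[y0:y1,x0:x1]=h[y0:y1,x0:x1];return o>0
# pan
for nm,im,b in(("top",t,(280,165,335,220)),("side",s,(265,195,325,228))):
    m=msk(im,(0,0,140),(180,60,255),*b); c,st=blob(m)[0]; print(nm,"pan",c,st)
    cs,_=cv2.findContours(m.astype(np.uint8),0,2); print(cv2.fitEllipse(max(cs,key=cv2.contourArea)))
for nm,im,b in(("top",t,(360,183,385,210)),("side",s,(300,285,335,312))):
    m=msk(im,(125,60,30),(160,255,255),*b); print(nm,"am",blob(m)[0])
for nm,im,b in(("top",t,(240,190,265,212)),("side",s,(268,178,290,205))):
    m=msk(im,(12,110,90),(30,255,255),*b); print(nm,"poise",[ (c,st) for c,st in blob(m)[:2]])
for nm,im,b in(("top",t,(175,205,210,225)),("side",s,(250,160,290,200))):
    m=msk(im,(0,150,100),(8,255,255),*b)|msk(im,(172,150,100),(180,255,255),*b); print(nm,"red",[ (c,st) for c,st in blob(m)[:2]])
cv2.imwrite("pics/a.png",np.hstack([cv2.resize(t[160:240,175:420],None,fx=3.2,fy=3.2,interpolation=2)]))
E
```

```text
top pan [306.6579 191.8937] [ 282  170   48   44 1552]
((306.4953308105469, 191.98204040527344), (42.95011520385742, 44.77052307128906), 87.01399230957031)
side pan [294.7771 212.2913] [273 198  46  28 951]
((294.42889404296875, 212.03839111328125), (26.16312599182129, 45.60254669189453), 94.98754119873047)
top am (array([373.88, 193.56]), array([371, 190,   7,   8,  25], dtype=int32))
side am (array([317.2987, 296.2857]), array([310, 288,  15,  16, 154], dtype=int32))
top poise [(array([251.7579, 201.6211]), array([247, 196,  10,  13,  95], dtype=int32))]
side poise [(array([278.1154, 191.2308]), array([273, 185,  11,  16, 130], dtype=int32)), (array([269., 191.]), array([269, 191,   1,   1,   1], dtype=int32))]
top red [(array([190.5  , 211.875]), array([188, 211,   6,   3,  16], dtype=int32))]
side red [(array([261.7143, 172.    ]), array([261, 171,   3,   3,   7], dtype=int32)), (array([285., 164.]), array([285, 164,   1,   1,   1], dtype=int32))]
```

View pics/a.png

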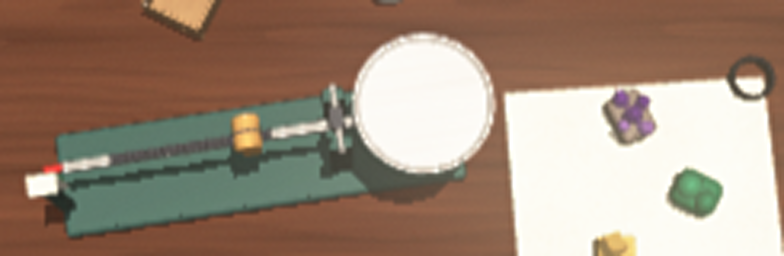

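The enlarged crop shows the poise near the inner end of the teeth, the plate at the left end on the robot's side, and the amethyst rotated on the mat.

Run:
```python
from h import *
T=lambda a,b:tri([ray("top",a),ray("side",b)])
pan=T((306.5,192),(294.6,212));print("pan rim",pan)
po=T((251.8,201.6),(278.1,191.2));print("poise",po)
rd=T((190.5,211.9),(261.7,172));print("red",rd)
v=rd[:2]-pan[:2];print("axis pan->red",v/np.linalg.norm(v),np.linalg.norm(v));u=v/np.linalg.norm(v)
print("poise along from pivot",(po[:2]-pan[:2])@u-.09)
am=T((373.5,194.5),(317.3,296.5));print("am top",am, plane("top",(372,196.5),.03))
# wrist cam offset
c=manip.camera_info("wrist");W=np.array(c["camera_from_world"]);s=manip.sense()
Rt=R.from_quat(s["tool_rot"]).as_matrix();print("cam in tool",Rt.T@(-W[:3,:3].T@W[:3,3]-s["tcp_pos"]),"cam z in tool",Rt.T@W[2,:3],"cam x",Rt.T@W[0,:3]);print(np.array(c["K"])[0]);print(Rt)
print("jar/loupe/mal/pyr",plane("top",(297,151),.075),plane("top",(410,185),.016),plane("top",(393,220),.03),plane("top",(367,240),.03))
```

```text
pan rim [ 0.5744 -0.0992  0.1771]
poise [0.5507 0.0848 0.1507]
red [0.5209 0.2973 0.1225]
axis pan->red [-0.1336  0.991 ] 0.40012764345932983
poise along from pivot 0.09556831501460614
am top [ 0.5914 -0.3479  0.0387] [ 0.5869 -0.3439  0.03  ]
cam in tool [ 0.0654 -0.0004 -0.1224] cam z in tool [-0.2623  0.0002  0.965 ] cam x [-0.001   1.     -0.0004]
[293.4821   0.     281.8452]
[[ 0.9667  0.2559 -0.0002]
 [ 0.2559 -0.9667  0.002 ]
 [ 0.0003 -0.0019 -1.    ]]
jar/loupe/mal/pyr [ 0.7487 -0.0735  0.075 ] [ 0.6309 -0.4876  0.016 ] [ 0.4997 -0.4153  0.03  ] [ 0.4287 -0.3188  0.03  ]
```

>>> servo_tool:
  rows:
    - [[0,0,0,0.02,-0.006,0,1],[0,0,0,0.034,-0.01,0,1],[0,0,0,0.034,-0.01,0,1],[0,0,0,0.034,-0.01,0,1],[0,0,0,0.034,-0.01,0,1],[0,0,0,0.034,-0.01,0,1],[0,0,0,0.034,-0.01,0,1],[0,0,0,0.034,-0.01,0,1]]

```text
t: 0.77
tcp_pos: [0.3911, -0.4633, 0.2499]
tool_rot: [0.992, 0.129, -0.0, -0.001]
force: [0.7, -0.1, 0.9]
finger_gap: 1.003
gripper_force: 0.0
```

>>> servo_tool:
  rows:
    - [[0,0,0,0.034,-0.01,0,1],[0,0,0,0.034,-0.01,0,1],[0,0,0,0.034,-0.01,0,1],[0,0,0,0.034,-0.01,0,1],[0,0,0,0.03,-0.01,0,1],[0,0,0,0.02,-0.006,0,1],[0,0,0,0,0,0,1],[0,0,0,0,0,0,1]]

```text
t: 1.43
tcp_pos: [0.5559, -0.3618, 0.2495]
tool_rot: [0.991, 0.13, -0.001, -0.0]
force: [0.0, -0.1, -0.3]
finger_gap: 0.999
gripper_force: 0.0
```

Run:
```python
from h import *
s=manip.sense();c=manip.camera_info("wrist");im=manip.snapshot("wrist");cv2.imwrite("pics/w1.png",im)
print(s["t"],s["tcp_pos"],s["tool_rot"],s["force"]);import json;json.dump({k:np.array(v).tolist() for k,v in c.items()},open("w1.json","w"))
```

```text
1.4333 [ 0.5559 -0.3618  0.2495] [ 0.9915  0.1303 -0.0006 -0.0004] [ 0.0053 -0.0763 -0.2604]
```

View pics/w1.png

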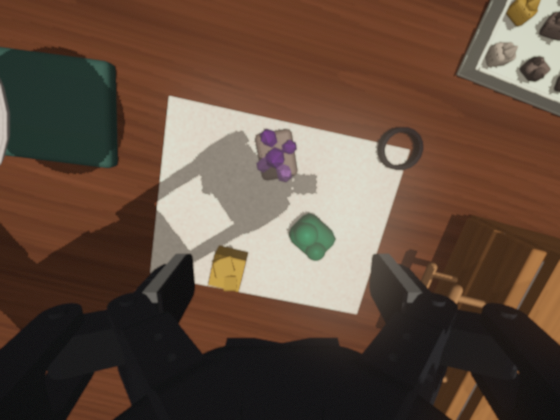

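The wrist view shows the amethyst at about (276,155), nearly aligned with the tool, its long side along tool x. I'll take a close crop and mask it for yaw.

Run:
```python
from h import *
import json
c=json.load(open("w1.json"));im=cv2.imread("pics/w1.png")
cv2.imwrite("pics/w1c.png",cv2.resize(im[115:195,235:320],None,fx=7,fy=7,interpolation=2))
h=cv2.cvtColor(im,cv2.COLOR_BGR2HSV);b=h[115:195,240:312]
print(plane("w",(276,155),.03,c))
for p in((260,140),(294,140),(262,175),(270,170),(245,150),(300,165)):print(p,h[p[1],p[0]])
```

```text
[ 0.5893 -0.3454  0.03  ]
(260, 140) [  0  41 124]
(294, 140) [ 18  28 204]
(262, 175) [13 52 94]
(270, 170) [12 54 94]
(245, 150) [ 17  37 143]
(300, 165) [ 20  27 219]
```

View pics/w1c.png

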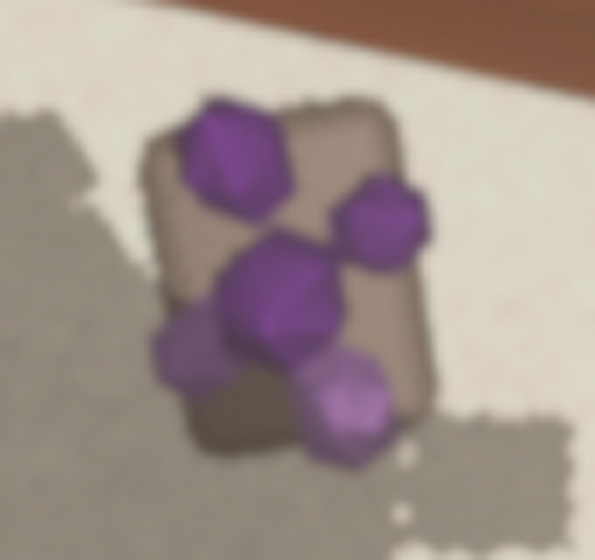

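The crop shows the rock's corners near (140,143), (392,92), (442,415) and (193,462).

Run:
```python
from h import *
import json
c=json.load(open("w1.json"));s=manip.sense()
P=np.array([plane("w",(235+x/7,115+y/7),.022,c) for x,y in((140,143),(392,92),(442,415),(193,462))])
print(P);m=P.mean(0);print("mid",m,[np.linalg.norm(P[i]-P[(i+1)%4]) for i in range(4)])
Rt=R.from_quat(s["tool_rot"]).as_matrix()
sh=(P[0]+P[1]-P[2]-P[3]);a=Rt.T@sh;wd=Rt.T@(P[1]+P[2]-P[0]-P[3])
print("long axis ang in tool deg",np.degrees(np.arctan2(a[1],a[0])),"short",np.degrees(np.arctan2(-wd[0],wd[1])))
print("shift",Rt.T@(m-s["tcp_pos"]), "world long ang",np.degrees(np.arctan2(sh[1],sh[0])))
```

```text
[[ 0.6039 -0.3163  0.022 ]
 [ 0.6225 -0.3544  0.022 ]
 [ 0.5733 -0.3768  0.022 ]
 [ 0.5545 -0.3376  0.022 ]]
mid [ 0.5886 -0.3463  0.022 ] [np.float64(0.04236812323434572), np.float64(0.05402296495693351), np.float64(0.04349938057321919), np.float64(0.05384252312195125)]
long axis ang in tool deg -9.01301082562429 short -10.947706801305257
shift [ 0.0369 -0.007   0.2276] world long ang 23.89901591735925
```

>>> servo_tool:
  rows:
    - [[0,0,0,0.019,-0.0035,0,1],[0,0,0,0.018,-0.0035,0,1],[0,0,-5,0,0,0.01,1],[0,0,-5,0,0,0.03,1],[0,0,0,0,0,0.035,1],[0,0,0,0,0,0.035,1],[0,0,0,0,0,0.02,1],[0,0,0,0,0,0,1]]

```text
t: 2.15
tcp_pos: [0.5847, -0.3456, 0.1144]
tool_rot: [0.977, 0.214, -0.004, -0.005]
force: [-0.5, -0.6, 0.2]
finger_gap: 1.004
gripper_force: 0.0
```

Run:
```python
from h import *
s=manip.sense();Rt=R.from_quat(s["tool_rot"]).as_matrix();print(s["tcp_pos"],Rt,s["force"])
print("shift",Rt.T@([.5886,-.3463,.024]-s["tcp_pos"]))
```

```text
[ 0.5847 -0.3456  0.1144] [[ 0.9085  0.4177 -0.0097]
 [ 0.4178 -0.9085  0.0075]
 [-0.0057 -0.0109 -0.9999]] [-0.5451 -0.6017  0.2352]
shift [0.0037 0.0033 0.0904]
```

>>> servo_tool:
  rows:
    - [[0,0,0,0.003,0.002,0.03,1],[0,0,0,0,0,0.03,1],[0,0,0,0,0,0.015,1],[0,0,0,0,0,0.009,1],[0,0,0,0,0,0.005,1],[0,0,0,0,0,0,1],[0,0,0,0,0,0,1]]

```text
t: 2.73
tcp_pos: [0.5936, -0.348, 0.0327]
tool_rot: [0.977, 0.215, 0.001, 0.001]
force: [0.2, -0.3, 0.3]
finger_gap: 0.997
gripper_force: 0.0
```

>>> servo_tool:
  rows:
    - [[0,0,0,0,0,0,0.3],[0,0,0,0,0,0,0],[0,0,0,0,0,0,-0.2],[0,0,0,0,0,0,-0.4],[0,0,0,0,0,0,-0.6],[0,0,0,0,0,0,-1],[0,0,0,0,0,0,-1],[0,0,0,0,0,0,-1]]
  squeeze: 35

```text
t: 3.4
tcp_pos: [0.5931, -0.3469, 0.0324]
tool_rot: [0.977, 0.215, 0.0, -0.0]
force: [-1.2, 1.6, 5.0]
finger_gap: 0.504
gripper_force: 38.2
```

>>> servo_tool:
  rows:
    - [[0,0,0,0,0,0,0.2],[0,0,0,0,0,0,0.4],[0,0,0,0,0,0,0.6],[0,0,0,-0.002,0,0.005,0.6],[0,0,0,-0.002,0,0.005,0.6],[0,0,0,0,0,0,0.6],[0,0,0,0,0,0,0.6]]

```text
t: 3.98
tcp_pos: [0.5886, -0.3487, 0.0203]
tool_rot: [0.977, 0.215, -0.001, -0.001]
force: [-0.1, -1.2, 0.2]
finger_gap: 0.8
gripper_force: 0.0
```

>>> servo_tool:
  rows:
    - [[0,0,0,0,0,0,0.3],[0,0,0,0,0,0,0.1],[0,0,0,0,0,0,-0.2],[0,0,0,0,0,0,-1],[0,0,0,0,0,0,-1],[0,0,0,0,0,0,-1]]

```text
t: 4.48
tcp_pos: [0.5895, -0.3489, 0.0216]
tool_rot: [0.977, 0.215, 0.0, 0.0]
force: [0.3, 0.4, 1.1]
finger_gap: 0.507
gripper_force: 38.2
```

>>> servo_tool:
  rows:
    - [[0,0,0,0,0,-0.012,-1],[0,0,0,0,0,-0.03,-1],[0,0,0,0,0,-0.035,-1],[0,0,0,0,0,-0.038,-1],[0,0,0,0,0,-0.038,-1],[0,0,0,0,0,-0.038,-1],[0,0,0,0,0,-0.038,-1],[0,0,0,0.004,-0.01,-0.025,-1]]

```text
t: 5.15
tcp_pos: [0.5893, -0.3406, 0.2801]
tool_rot: [0.977, 0.214, 0.002, 0.003]
force: [1.3, -1.0, -2.9]
finger_gap: 0.506
gripper_force: 37.8
```

>>> servo_tool:
  rows:
    - [[0,0,0,0.01,-0.026,0,-1],[0,0,0,0.013,-0.034,0,-1],[0,0,0,0.013,-0.034,0,-1],[0,0,0,0.013,-0.034,0,-1],[0,0,0,0.013,-0.034,0,-1],[0,0,0,0.01,-0.026,0,-1],[0,0,0,0.005,-0.012,0,-1],[0,0,0,0,0,0,-1]]

```text
t: 5.82
tcp_pos: [0.5734, -0.1207, 0.2754]
tool_rot: [0.976, 0.217, -0.001, -0.001]
force: [-0.9, -0.4, -3.8]
finger_gap: 0.509
gripper_force: 37.7
```

Run:
```python
from h import *
s=manip.sense();c=manip.camera_info("wrist");im=manip.snapshot("wrist");cv2.imwrite("pics/w2.png",im)
import json;json.dump({k:np.array(v).tolist() for k,v in c.items()},open("w2.json","w"))
Rt=R.from_quat(s["tool_rot"]).as_matrix();print(s["t"],s["tcp_pos"],s["finger_gap"],s["force"])
print("shift to pan",Rt.T@([.5744,-.0992,.24]-s["tcp_pos"]))
```

```text
5.8167 [ 0.5734 -0.1207  0.2754] 0.5086529404100568 [-0.8823 -0.4168 -3.8116]
shift to pan [ 0.01   -0.019   0.0355]
```

View pics/w2.png

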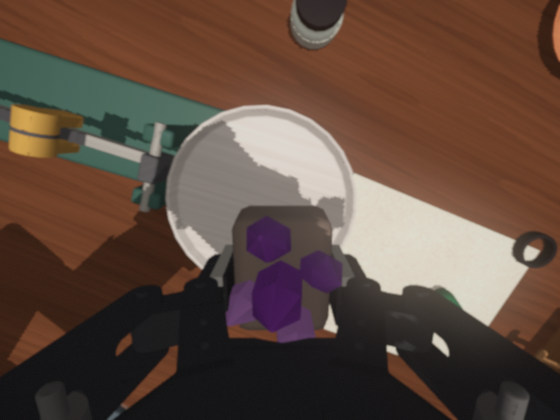

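The wrist view shows the stone held squarely. The pan rim runs through about (166,195), (262,105) and (355,195), and the poise is at (42,132).

Run:
```python
from h import *
import json
from scipy.optimize import least_squares
c=json.load(open("w2.json"))
uv=[(166,195),(355,195),(262,105),(200,127),(320,122),(345,155),(172,235),(178,155)]
f=lambda p:[np.linalg.norm(plane("w",q,p[2],c)[:2]-p[:2])-.074 for q in uv]
r=least_squares(f,[.574,-.099,.18]);print(r.x,np.array(r.fun))
uv2=[(u,v) for u,v in uv]
for z in(.165,.175,.185):
  q=least_squares(lambda p:[np.linalg.norm(plane("w",k,z,c)[:2]-p[:2])-p[2] for k in uv],[.574,-.099,.07]);print(z,q.x)
print("top-cam center",[plane("top",(306.5,192),z) for z in(.165,.175,.185)])
print("pose barrel",plane("w",(35,130),.19,c),plane("top",(251.8,200.5),.19), plane("w",(156,165),.168,c))
```

```text
[ 0.5734 -0.1025  0.1779] [-0.0004 -0.0016  0.0003 -0.0006  0.0022 -0.0002  0.0015 -0.0014]
0.165 [ 0.5699 -0.1031  0.0783]
0.175 [ 0.5726 -0.1026  0.0749]
0.185 [ 0.5753 -0.1022  0.0716]
top-cam center [array([ 0.5781, -0.0999,  0.165 ]), array([ 0.576 , -0.0994,  0.175 ]), array([ 0.5738, -0.0989,  0.185 ])]
pose barrel [0.5605 0.0605 0.19  ] [0.5466 0.0822 0.19  ] [ 0.5664 -0.0148  0.168 ]
```

>>> servo_tool:
  rows:
    - [[0,0,0,0.005,-0.009,0,-1],[0,0,0,0.004,-0.009,0.005,-1],[0,0,0,0,0,0.012,-1],[0,0,0,0,0,0.014,-1],[0,0,0,0,0,0.012,-1],[0,0,0,0,0,0.007,-1],[0,0,0,0,0,0,-1],[0,0,0,0,0,0,-1]]

```text
t: 6.53
tcp_pos: [0.5752, -0.1045, 0.2249]
tool_rot: [0.977, 0.215, -0.0, -0.0]
force: [0.5, 0.9, -3.0]
finger_gap: 0.507
gripper_force: 37.7
```

>>> servo_tool:
  rows:
    - [[0,0,0,0,0,0.005,-1],[0,0,0,0,0,0.005,-1],[0,0,0,0,0,0.004,-1],[0,0,0,0,0,0.003,-1],[0,0,0,0,0,0,-1],[0,0,0,0,0,0,-1],[0,0,0,0,0,0,-1]]

```text
t: 7.12
tcp_pos: [0.5754, -0.1042, 0.2085]
tool_rot: [0.977, 0.215, 0.0, 0.0]
force: [-0.4, -0.4, -2.5]
finger_gap: 0.51
gripper_force: 37.8
```

>>> servo_tool:
  rows:
    - [[0,0,0,0,0,0.002,-1],[0,0,0,0,0,0.002,-1],[0,0,0,0,0,0.002,-1],[0,0,0,0,0,0.002,-1],[0,0,0,0,0,0,-1],[0,0,0,0,0,0,-1],[0,0,0,0,0,0,-1]]

```text
t: 7.7
tcp_pos: [0.5753, -0.1042, 0.2003]
tool_rot: [0.977, 0.215, -0.0, -0.0]
force: [0.5, 0.5, -3.1]
finger_gap: 0.507
gripper_force: 37.8
```

>>> servo_tool:
  rows:
    - [[0,0,0,0,0,0.001,-1],[0,0,0,0,0,0.001,-1],[0,0,0,0,0,0.001,-1],[0,0,0,0,0,0,-1],[0,0,0,0,0,0,-1]]

```text
t: 8.12
tcp_pos: [0.5752, -0.1042, 0.1972]
tool_rot: [0.977, 0.215, -0.0, -0.0]
force: [-0.2, 0.3, -3.3]
finger_gap: 0.509
gripper_force: 37.8
```

>>> servo_tool:
  rows:
    - [[0,0,0,0,0,0.001,-1],[0,0,0,0,0,0.001,-1],[0,0,0,0,0,0.001,-1],[0,0,0,0,0,0,-1],[0,0,0,0,0,0,-1]]

```text
t: 8.53
tcp_pos: [0.5752, -0.1042, 0.1942]
tool_rot: [0.977, 0.215, -0.0, -0.0]
force: [0.5, -0.1, -2.1]
finger_gap: 0.508
gripper_force: 37.9
```

>>> servo_tool:
  rows:
    - [[0,0,0,0,0,0.001,-1],[0,0,0,0,0,0.001,-1],[0,0,0,0,0,0,-1],[0,0,0,0,0,0,-1]]

```text
t: 8.87
tcp_pos: [0.5752, -0.1042, 0.1922]
tool_rot: [0.977, 0.215, -0.0, -0.0]
force: [-0.5, 1.0, -2.5]
finger_gap: 0.509
gripper_force: 37.9
```

>>> servo_tool:
  rows:
    - [[0,0,0,0,0,0.001,-1],[0,0,0,0,0,0.001,-1],[0,0,0,0,0,0,-1],[0,0,0,0,0,0,-1],[0,0,0,0,0,0,-1]]

```text
t: 9.28
tcp_pos: [0.5752, -0.1042, 0.1903]
tool_rot: [0.977, 0.215, -0.0, 0.0]
force: [-0.6, 0.1, -2.8]
finger_gap: 0.509
gripper_force: 37.9
```

```bash
cat > red.py <<'E'
from h import *
import sys
s=manip.sense()
for n in("top","side"):
    im=manip.snapshot(n);h=cv2.cvtColor(im,cv2.COLOR_BGR2HSV)
    if n=="top":x0,y0,x1,y1=175,203,205,225
    else:x0,y0,x1,y1=252,160,275,185
    hh=h[y0:y1,x0:x1].astype(int);m=((hh[...,0]<8)|(hh[...,0]>172))&(hh[...,1]>150)&(hh[...,2]>100)
    b=blob(m)
    print(n,"red",[(c+[x0,y0],t[4]) for c,t in b[:2] if len(b)])
    if n=="top":x0,y0,x1,y1=185,185,275,222
    else:x0,y0,x1,y1=255,170,292,208
    m=cv2.inRange(h[y0:y1,x0:x1],(12,110,90),(30,255,255))
    print(n,"poise",[(c+[x0,y0],t) for c,t in blob(m)[:1]])
    cv2.imwrite(f"pics/{n}_{sys.argv[1]}.png",im)
print(s["t"],s["tcp_pos"],s["force"],s["finger_gap"])
E
python3 red.py pre
```

```text
top red [(array([189.5   , 211.3333]), np.int32(18))]
top poise [(array([251.5699, 201.3978]), array([62, 11, 10, 12, 93], dtype=int32))]
side red [(array([261.3333, 168.6667]), np.int32(3))]
side poise [(array([277.5   , 189.9821]), array([ 18,  14,  11,  15, 112], dtype=int32))]
9.2833 [ 0.5752 -0.1042  0.1903] [-0.5742  0.0599 -2.7824] 0.5089773086966546
```

>>> servo_tool:
  rows:
    - [[0,0,0,0,0,0.001,-1],[0,0,0,0,0,0.001,-1],[0,0,0,0,0,0.001,-1],[0,0,0,0,0,0,-1],[0,0,0,0,0,0,-1]]

```text
t: 9.8
tcp_pos: [0.5752, -0.1042, 0.1872]
tool_rot: [0.977, 0.215, -0.0, -0.0]
force: [-0.8, 0.2, -2.3]
finger_gap: 0.507
gripper_force: 37.9
```

>>> servo_tool:
  rows:
    - [[0,0,0,0,0,0.001,-1],[0,0,0,0,0,0.001,-1],[0,0,0,0,0,0,-1],[0,0,0,0,0,0,-1]]

```text
t: 10.13
tcp_pos: [0.5753, -0.1042, 0.1852]
tool_rot: [0.977, 0.215, -0.0, -0.0]
force: [-0.0, 0.1, -2.2]
finger_gap: 0.508
gripper_force: 37.9
```

>>> servo_tool:
  rows:
    - [[0,0,0,0,0,0.001,-1],[0,0,0,0,0,0,-1],[0,0,0,0,0,0.001,-1],[0,0,0,0,0,0,-1],[0,0,0,0,0,0,-1]]

```text
t: 10.55
tcp_pos: [0.5753, -0.1042, 0.1839]
tool_rot: [0.977, 0.215, 0.0, 0.0]
force: [-0.8, 1.2, 3.7]
finger_gap: 0.509
gripper_force: 38.6
```

```bash
python3 red.py pre2
```

```text
top red [(array([187.6087, 210.5652]), np.int32(23))]
top poise [(array([251.5109, 200.9674]), array([62, 10, 10, 13, 92], dtype=int32))]
side red [(array([261.5, 164. ]), np.int32(2))]
side poise [(array([277.0571, 188.381 ]), array([ 17,  12,  11,  15, 105], dtype=int32))]
10.55 [ 0.5753 -0.1042  0.1839] [-0.8173  1.2283  3.6884] 0.5087819786490562
```

>>> servo_tool:
  rows:
    - [[0,0,0,0,0,-0.001,0.05],[0,0,0,0,0,0,0.15],[0,0,0,0,0,0,0.3],[0,0,0,0,0,0,0.4],[0,0,0,0,0,0,0.4],[0,0,0,0,0,0,0.4]]

```text
t: 11.15
tcp_pos: [0.5753, -0.1043, 0.1842]
tool_rot: [0.977, 0.215, -0.0, 0.0]
force: [-0.2, 0.2, -0.1]
finger_gap: 0.703
gripper_force: 0.0
```

>>> servo_tool:
  rows:
    - [[0,0,0,0,0,-0.004,0.4],[0,0,0,0,0,-0.01,0.4],[0,0,0,0,0,-0.02,0.4],[0,0,0,0,0,-0.03,0.4],[0,0,0,0,0,-0.025,0.4],[0,0,0,0,0,-0.01,0.4],[0,0,0,0,0,0,0.4],[0,0,0,0,0,0,0.4]]

```text
t: 11.82
tcp_pos: [0.5751, -0.1041, 0.2836]
tool_rot: [0.977, 0.215, 0.0, 0.0]
force: [-0.4, -0.5, -0.2]
finger_gap: 0.698
gripper_force: 0.0
```

```bash
python3 red.py rel
python3 - <<'E'
from h import *
u=np.array([-.134,.991,0]);piv=np.array([.562,-.012,.165])
for d in(.08,.095): p=piv+u*d+[0,0,.028+.0];print(d,p,proj("top",p),proj("side",p))
for t in(-.06,0,.06):
  p=piv+u*.32+[0,0,-.025+.32*t];print(t,proj("top",p),proj("side",p))
s=manip.sense();print(R.from_quat(s["tool_rot"]).as_matrix())
a=cv2.imread("pics/top_rel.png")[150:240,170:345];b=cv2.imread("pics/side_rel.png")[155:245,240:340]
cv2.imwrite("pics/c.png",np.hstack([cv2.resize(a,(700,360)),])) 
im=manip.snapshot("wrist");cv2.imwrite("pics/w3.png",im)
E
```

```text
top red [(array([187.6087, 210.5652]), np.int32(23))]
top poise [(array([251.4947, 200.8421]), array([62, 10, 10, 13, 95], dtype=int32))]
side red [(array([261.5, 164. ]), np.int32(2))]
side poise [(array([277.8413, 188.1825]), array([ 17,  12,  12,  16, 126], dtype=int32))]
11.8167 [ 0.5751 -0.1041  0.2836] [-0.409  -0.4845 -0.1659] 0.6975953632091181
0.08 [0.5513 0.0673 0.193 ] [256.2682 198.8667] [278.9212 183.4682]
0.095 [0.5493 0.0821 0.193 ] [251.7596 199.525 ] [277.6476 181.5106]
-0.06 [188.3002 213.0614] [261.4423 171.4335]
0 [187.194 212.123] [261.2736 167.3006]
0.06 [186.062  211.1628] [261.1027 163.114 ]
[[ 0.9076  0.4199 -0.0031]
 [ 0.4199 -0.9076  0.0012]
 [-0.0023 -0.0024 -1.    ]]
```

View pics/w3.png

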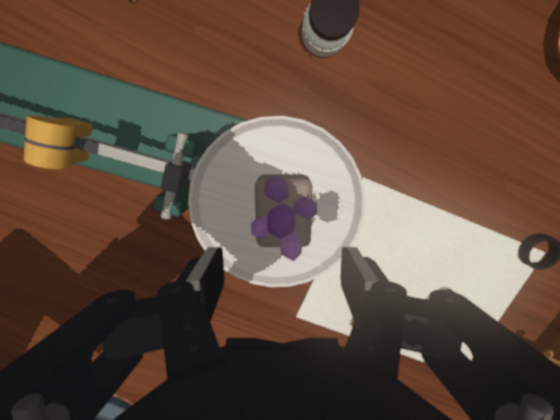

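The stone stands in the pan, released, at (283,210), and the poise is at (50,140). The pointer is now at its upper stop. I'll turn the shut fingers in line with the beam and move them behind the poise.

>>> servo_tool:
  rows:
    - [[0,0,5.7,0,0,0,0],[0,0,5.7,0,0,0,-1],[0,0,5.7,0,-0.015,0,-1],[0,0,0,0,-0.03,0,-1],[0,0,0,0,-0.035,0,-1],[0,0,0,0,-0.03,0,-1],[0,0,0,0,-0.02,0,-1],[0,0,0,0,-0.01,0,-1]]

```text
t: 12.63
tcp_pos: [0.5533, 0.0368, 0.2817]
tool_rot: [0.998, 0.069, -0.002, -0.001]
force: [-0.3, 0.0, 0.1]
finger_gap: 0.001
gripper_force: 0.0
```

>>> servo_tool:
  rows:
    - [[0,0,0,0,0,0,-1],[0,0,0,0,0,0,-1],[0,0,0,0,0,0,-1]]

```text
t: 12.88
tcp_pos: [0.5553, 0.0331, 0.2828]
tool_rot: [0.998, 0.067, -0.0, 0.0]
force: [0.3, 0.4, -0.5]
finger_gap: -0.002
gripper_force: 0.0
```

```bash
cat > st.py <<'E'
from h import *
u=np.array([-.134,.991,0]);piv=np.array([.562,-.012,.165])
s=manip.sense();Rt=R.from_quat(s["tool_rot"]).as_matrix();d=s["tcp_pos"]-piv
print("s,lat,z",d@u,d@[.991,.134,0],s["tcp_pos"][2],"yaw",np.degrees(np.arctan2(Rt[1,0],Rt[0,0])),"t",s["t"],s["finger_gap"],s["force"])
E
python3 st.py;python3 - <<'E'
from h import *
im=manip.snapshot("wrist");cv2.imwrite("pics/w4.png",im)
E
```

```text
s,lat,z 0.04562152593234562 -0.0006278288606075904 0.2828384327219274 yaw 7.680361391034789 t 12.8833 -0.001717285535323425 [ 0.2524  0.3682 -0.4966]
```

View pics/w4.png

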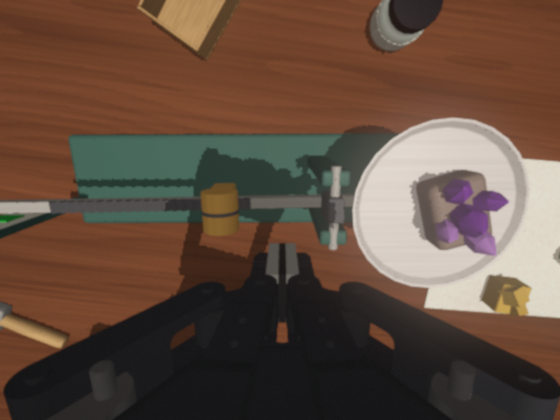

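The beam lies level across the picture, and the fingertips at (282,262) sit clear between the cheeks (327) and the barrel's right edge (240). I'll descend now.

>>> servo_tool:
  rows:
    - [[0,0,0,0,0,0.015,-1],[0,0,0,0,0,0.025,-1],[0,0,0,0,0,0.02,-1],[0,0,0,0,0,0.012,-1],[0,0,0,0,0,0.005,-1],[0,0,0,0,0,0,-1],[0,0,0,0,0,0,-1]]

```text
t: 13.52
tcp_pos: [0.5555, 0.0334, 0.2066]
tool_rot: [0.998, 0.067, 0.0, 0.0]
force: [0.5, 0.2, -0.3]
finger_gap: 0.0
gripper_force: 0.0
```

>>> servo_tool:
  rows:
    - [[0,0,0,0,-0.003,0,-1],[0,0,0,0,-0.003,0,-1],[0,0,0,0,-0.003,0,-1],[0,0,0,0,-0.002,0,-1],[0,0,0,0,-0.001,0,-1],[0,0,0,0,0,0,-1]]

```text
t: 14.02
tcp_pos: [0.5533, 0.0466, 0.2066]
tool_rot: [0.998, 0.068, 0.0, 0.0]
force: [-0.2, 0.0, -0.2]
finger_gap: -0.001
gripper_force: 0.0
```

```bash
python3 st.py
```

```text
s,lat,z 0.05923212000262889 -0.0007615754074166343 0.20657119561287182 yaw 7.768523534081259 t 14.0167 -0.0005108770501765893 [-0.2062  0.0368 -0.1931]
```

>>> servo_tool:
  rows:
    - [[0,0,0,0,-0.0015,0,-1],[0,0,0,0,-0.0015,0,-1],[0,0,0,0,-0.0015,0,-1],[0,0,0,0,-0.0015,0,-1],[0,0,0,0,0,0,-1]]

```text
t: 14.43
tcp_pos: [0.5525, 0.0524, 0.2063]
tool_rot: [0.998, 0.068, -0.0, -0.0]
force: [1.0, -0.4, 0.1]
finger_gap: -0.0
gripper_force: 0.0
```

>>> servo_tool:
  rows:
    - [[0,0,0,0,-0.0015,0,-1],[0,0,0,0,-0.0015,0,-1],[0,0,0,0,-0.0015,0,-1],[0,0,0,0,0,0,-1]]

```text
t: 14.77
tcp_pos: [0.5518, 0.0568, 0.2063]
tool_rot: [0.998, 0.067, -0.0, -0.0]
force: [0.9, 0.6, -0.8]
finger_gap: 0.004
gripper_force: 0.0
```

>>> servo_tool:
  rows:
    - [[0,0,0,0,-0.0015,0,-1],[0,0,0,0,-0.0015,0,-1],[0,0,0,0,-0.0015,0,-1],[0,0,0,0,0,0,-1]]

```text
t: 15.1
tcp_pos: [0.5512, 0.0613, 0.2063]
tool_rot: [0.998, 0.067, -0.0, -0.0]
force: [0.1, -0.1, 0.2]
finger_gap: -0.0
gripper_force: 0.0
```

>>> servo_tool:
  rows:
    - [[0,0,0,0,-0.0015,0,-1],[0,0,0,0,-0.0015,0,-1],[0,0,0,0,-0.0015,0,-1]]

```text
t: 15.35
tcp_pos: [0.5508, 0.0656, 0.2063]
tool_rot: [0.998, 0.067, 0.0, -0.0]
force: [-0.7, 0.0, -0.8]
finger_gap: -0.002
gripper_force: 0.0
```

```bash
python3 st.py; python3 red.py p1
```

```text
s,lat,z 0.07838880464444954 -0.0007514713808432177 0.20633302464314718 yaw 7.723040215977807 t 15.35 -0.001507553383943566 [-0.6925  0.0408 -0.8098]
top red [(array([187.6087, 210.5652]), np.int32(23))]
top poise []
side red [(array([261.5, 164. ]), np.int32(2))]
side poise [(array([277.6042, 189.5208]), array([17, 14, 13, 13, 96], dtype=int32))]
15.35 [0.5508 0.0656 0.2063] [-0.6925  0.0408 -0.8098] -0.001507553383943566
```

>>> servo_tool:
  rows:
    - [[0,0,0,0,-0.0015,0,-1],[0,0,0,0,-0.0015,0,-1],[0,0,0,0,-0.0015,0,-1]]

```text
t: 15.7
tcp_pos: [0.5501, 0.07, 0.2063]
tool_rot: [0.998, 0.067, -0.0, -0.0]
force: [0.1, 0.1, 0.5]
finger_gap: 0.001
gripper_force: 0.0
```

>>> servo_tool:
  rows:
    - [[0,0,0,0,-0.0015,0,-1],[0,0,0,0,-0.0015,0,-1],[0,0,0,0,-0.0015,0,-1]]

```text
t: 15.95
tcp_pos: [0.5495, 0.0746, 0.2063]
tool_rot: [0.998, 0.067, -0.0, 0.0]
force: [-0.2, -0.2, -0.2]
finger_gap: -0.005
gripper_force: 0.0
```

```bash
python3 st.py; python3 red.py p2
python3 - <<'E'
from h import *
b=cv2.imread("pics/side_p2.png")[150:215,235:310];w=manip.snapshot("wrist")
cv2.imwrite("pics/m.png",np.hstack([cv2.resize(b,(375,325),interpolation=2),cv2.resize(w,(425,325))]))
E
```

```text
s,lat,z 0.08745722955667537 -0.0008021049406981911 0.20632252730912037 yaw 7.733447006481271 t 15.95 -0.004982956988871151 [-0.159  -0.1748 -0.1909]
top red [(array([187.6087, 210.5652]), np.int32(23))]
top poise []
side red [(array([261.5, 164. ]), np.int32(2))]
side poise [(array([277.8411, 189.4206]), array([ 17,  13,  13,  15, 107], dtype=int32))]
15.95 [0.5495 0.0746 0.2063] [-0.159  -0.1748 -0.1909] -0.004982956988871151
```

View pics/m.png

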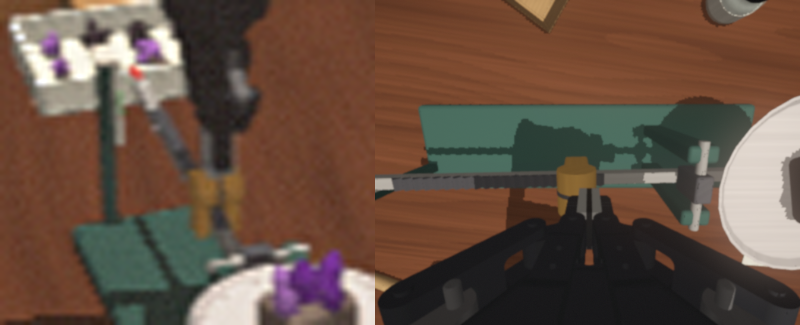

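Run:
```python
from h import *
s=manip.sense();Rt=R.from_quat(s["tool_rot"]).as_matrix();c=manip.camera_info("wrist")
w=manip.snapshot("wrist");cv2.imwrite("pics/w5.png",w)
tip=s["tcp_pos"]+Rt@[0,0,.019];print("tip",tip,proj("w",tip,c),proj("w",tip+[0,0,-.016],c))
h=cv2.cvtColor(w,cv2.COLOR_BGR2HSV);m=cv2.inRange(h[180:300,220:330],(12,110,60),(30,255,255));print([(q+[220,180],t) for q,t in blob(m)[:3]])
u=np.array([-.134,.991,0]);piv=np.array([.562,-.012,0])
for z in(.165,.175,.185,.195,.205):print(z,[ (round(float((p-piv)@u),4),round(float((p-piv)@[.991,.134,0]),4)) for p in [plane("w",q,z,c) for q in((70,240),(445,229),(266,212),(266,250))]])
# barrel columns
for r in range(200,275,6):
    x=np.where(m[r-180])[0]; print(r,(x.min()+220,x.max()+220) if len(x) else None,end=" ")
```

```text
tip [0.5495 0.0745 0.1873] [282.424 258.516] [282.3579 246.7014]
[(array([263.3813, 227.55  ]), array([  15,   23,   57,   51, 2098], dtype=int32)), (array([245.5583, 266.0212]), array([ 19,  73,  15,  27, 283], dtype=int32)), (array([322., 243.]), array([96, 63, 13,  1, 13], dtype=int32))]
0.165 [(0.2138, 0.0009), (-0.0085, 0.0077), (0.0969, 0.0182), (0.0972, -0.0055)]
0.175 [(0.2061, 0.0048), (-0.0026, 0.0112), (0.0963, 0.021), (0.0966, -0.0013)]
0.185 [(0.1984, 0.0087), (0.0033, 0.0147), (0.0958, 0.0239), (0.0961, 0.003)]
0.195 [(0.1907, 0.0126), (0.0092, 0.0182), (0.0952, 0.0267), (0.0955, 0.0073)]
0.205 [(0.183, 0.0165), (0.015, 0.0216), (0.0947, 0.0295), (0.0949, 0.0116)]
200 None 206 (np.int64(250), np.int64(279)) 212 (np.int64(249), np.int64(280)) 218 (np.int64(240), np.int64(290)) 224 (np.int64(239), np.int64(291)) 230 (np.int64(239), np.int64(290)) 236 (np.int64(239), np.int64(290)) 242 (np.int64(240), np.int64(290)) 248 (np.int64(242), np.int64(268)) 254 (np.int64(239), np.int64(242)) 260 (np.int64(240), np.int64(253)) 266 (np.int64(240), np.int64(252)) 272 (np.int64(240), np.int64(251))
```

Run:
```python
from h import *
c5=manip.camera_info("wrist");T5=np.array(c5["camera_from_world"])
s=manip.sense()
# w4 camera: shifted by tcp difference, same rotation (yaw 7.68 vs 7.73)
d=np.array([.5553,.0331,.2828])-s["tcp_pos"]
T4=T5.copy();T4[:3,3]-=T5[:3,:3]@d;c4={"K":c5["K"],"camera_from_world":T4}
u=np.array([-.134,.991,0]);n=np.array([.991,.134,0]);piv=np.array([.562,-.012,0])
F=lambda p:np.array([(p-piv)@u,(p-piv)@n,p[2]])
for nm in("w4","w5"):
    im=cv2.imread(f"pics/{nm}.png");h=cv2.cvtColor(im,cv2.COLOR_BGR2HSV);m=cv2.inRange(h[180:300,190:330],(12,110,60),(30,255,255))
    print(nm,[(q+[190,180],t) for q,t in blob(m)[:2]])
    print([(r,x.min()+190,x.max()+190) for r in range(180,290,6) for x in [np.where(m[r-180])[0]] if len(x)])
T=lambda a,b:F(tri([ray("w",a,c4),ray("w",b,c5)]))
print("barrel ring",T((220,211),(265,249)),"far cap", T((221,185),(265,204)))
t=cv2.imread("pics/w4.png")
print("top/w4",F(tri([ray("w",(220,205),c4),ray("top",(251.5,201))])))
```

```text
w4 [(array([219.5851, 198.8917]), array([  10,    3,   39,   32, 1034], dtype=int32)), (array([220.1577, 225.6549]), array([ 11,  34,  39,  23, 710], dtype=int32))]
[(186, np.int64(213), np.int64(235)), (192, np.int64(201), np.int64(237)), (198, np.int64(201), np.int64(237)), (204, np.int64(201), np.int64(238)), (210, np.int64(202), np.int64(236)), (216, np.int64(202), np.int64(237)), (222, np.int64(202), np.int64(275)), (228, np.int64(202), np.int64(239)), (234, np.int64(205), np.int64(233))]
w5 [(array([263.3813, 227.55  ]), array([  45,   23,   57,   51, 2098], dtype=int32)), (array([245.5583, 266.0212]), array([ 49,  73,  15,  27, 283], dtype=int32))]
[(204, np.int64(251), np.int64(278)), (210, np.int64(250), np.int64(280)), (216, np.int64(242), np.int64(289)), (222, np.int64(239), np.int64(290)), (228, np.int64(239), np.int64(290)), (234, np.int64(239), np.int64(290)), (240, np.int64(240), np.int64(290)), (246, np.int64(239), np.int64(268)), (252, np.int64(250), np.int64(267)), (258, np.int64(240), np.int64(253)), (264, np.int64(240), np.int64(252)), (270, np.int64(240), np.int64(251)), (276, np.int64(241), np.int64(249))]
barrel ring [ 0.0967 -0.      0.1751] far cap [0.0985 0.0187 0.1523]
top/w4 [0.0983 0.0018 0.1615]
```

The barrel's axis is at the pivot's height, about 0.165 m, so the tips are just above it. I'll back off and go lower.

>>> servo_tool:
  rows:
    - [[0,0,0,0,0,-0.004,-1],[0,0,0,0,0.008,0,-1],[0,0,0,0,0.012,0,-1],[0,0,0,0,0.008,0,-1],[0,0,0,0,0.002,0,-1],[0,0,0,0,0,0,-1],[0,0,0,0,0,0,-1]]

```text
t: 16.73
tcp_pos: [0.5535, 0.0442, 0.2102]
tool_rot: [0.998, 0.067, -0.0, -0.0]
force: [-0.2, -0.4, -0.2]
finger_gap: 0.003
gripper_force: 0.0
```

>>> servo_tool:
  rows:
    - [[0,0,0,0,0,0.008,-1],[0,0,0,0,0,0.01,-1],[0,0,0,0,0,0.008,-1],[0,0,0,0,0,0.002,-1],[0,0,0,0,0,0,-1],[0,0,0,0,0,0,-1]]

```text
t: 17.23
tcp_pos: [0.5534, 0.0448, 0.1818]
tool_rot: [0.998, 0.068, -0.0, -0.0]
force: [-0.5, -0.6, 0.1]
finger_gap: -0.001
gripper_force: 0.0
```

>>> servo_tool:
  rows:
    - [[0,0,0,0,-0.002,0,-1],[0,0,0,0,-0.002,0,-1],[0,0,0,0,-0.002,0,-1],[0,0,0,0,-0.002,0,-1],[0,0,0,0,0,0,-1],[0,0,0,0,0,0,-1]]

```text
t: 17.73
tcp_pos: [0.5525, 0.0528, 0.1825]
tool_rot: [0.998, 0.068, 0.0, 0.0]
force: [1.0, -0.3, -0.7]
finger_gap: -0.001
gripper_force: 0.0
```

```bash
python3 st.py; python3 red.py p3
```

```text
s,lat,z 0.06546206627736073 -0.00072237757785634 0.18248714699440227 yaw 7.752177169732528 t 17.7333 -0.0010115572307216208 [ 1.0017 -0.2566 -0.7339]
top red [(array([187.6087, 210.5652]), np.int32(23))]
top poise []
side red [(array([261.5, 164. ]), np.int32(2))]
side poise [(array([274.5094, 189.0377]), array([17, 13,  5, 14, 53], dtype=int32))]
17.7333 [0.5525 0.0528 0.1825] [ 1.0017 -0.2566 -0.7339] -0.0010115572307216208
```

>>> servo_tool:
  rows:
    - [[0,0,0,0,-0.0015,0,-1],[0,0,0,0,-0.0015,0,-1],[0,0,0,0,-0.0015,0,-1],[0,0,0,0,-0.0015,0,-1]]

```text
t: 18.17
tcp_pos: [0.5519, 0.0574, 0.1824]
tool_rot: [0.998, 0.068, 0.0, 0.001]
force: [0.2, -6.7, -0.3]
finger_gap: -0.004
gripper_force: 3.3
```

>>> servo_tool:
  rows:
    - [[0,0,0,0,-0.0015,0,-1],[0,0,0,0,-0.0015,0,-1],[0,0,0,0,-0.001,0,-1]]

```text
t: 18.42
tcp_pos: [0.5516, 0.0601, 0.1825]
tool_rot: [0.998, 0.068, 0.0, 0.003]
force: [-0.3, -7.7, 1.0]
finger_gap: 0.001
gripper_force: 3.5
```

>>> servo_tool:
  rows:
    - [[0,0,0,0,-0.001,0,-1],[0,0,0,0,-0.001,0,-1],[0,0,0,0,-0.001,0,-1]]

```text
t: 18.67
tcp_pos: [0.5509, 0.0649, 0.1825]
tool_rot: [0.998, 0.068, 0.0, 0.001]
force: [0.3, -6.4, 1.7]
finger_gap: 0.002
gripper_force: 2.9
```

>>> servo_tool:
  rows:
    - [[0,0,0,0,-0.0015,0,-1],[0,0,0,0,-0.0015,0,-1],[0,0,0,0,-0.0015,0,-1],[0,0,0,0,-0.0015,0,-1],[0,0,0,0,-0.0015,0,-1],[0,0,0,0,-0.0015,0,-1]]

```text
t: 19.17
tcp_pos: [0.5497, 0.0736, 0.1824]
tool_rot: [0.998, 0.068, 0.0, 0.001]
force: [-0.5, -8.8, 0.9]
finger_gap: -0.001
gripper_force: 3.9
```

```bash
python3 st.py; python3 red.py p4
```

```text
s,lat,z 0.08642755496958898 -0.0006773456861083785 0.1824069930884174 yaw 7.790932079683657 t 19.1667 -0.00146901017038312 [-0.5443 -8.7886  0.9318]
top red [(array([188.08, 210.68]), np.int32(25))]
top poise []
side red [(array([261.3333, 164.6667]), np.int32(3)), (array([261., 173.]), np.int32(1))]
side poise [(array([272.8889, 187.8333]), array([16, 11,  5, 14, 54], dtype=int32))]
19.1667 [0.5497 0.0736 0.1824] [-0.5443 -8.7886  0.9318] -0.00146901017038312
```

>>> servo_tool:
  rows:
    - [[0,0,0,0,0.003,0,-1],[0,0,0,0,0.005,0,-1],[0,0,0,0,0.004,0,-1],[0,0,0,0,0,0,-1],[0,0,0,0,0,0,-1],[0,0,0,0,0,0,-1],[0,0,0,0,0,0,-1],[0,0,0,0,0,0,-1]]

```text
t: 19.93
tcp_pos: [0.5511, 0.0627, 0.1823]
tool_rot: [0.998, 0.067, -0.0, -0.0]
force: [0.9, 0.5, -0.3]
finger_gap: 0.0
gripper_force: 0.0
```

```bash
python3 st.py; python3 red.py p5
```

```text
s,lat,z 0.07546226661059512 -0.0008184792809589183 0.18229818818412186 yaw 7.735018946976435 t 19.9333 0.000264994687009874 [ 0.8662  0.5173 -0.2512]
top red [(array([187.6087, 210.5652]), np.int32(23))]
top poise []
side red [(array([261.5, 164. ]), np.int32(2))]
side poise [(array([273.3621, 187.2931]), array([16, 11,  5, 14, 58], dtype=int32))]
19.9333 [0.5511 0.0627 0.1823] [ 0.8662  0.5173 -0.2512] 0.000264994687009874
```

>>> servo_tool:
  rows:
    - [[0,0,0,0,-0.002,0,-1],[0,0,0,0,-0.003,0,-1],[0,0,0,0,-0.002,0,-1],[0,0,0,0,-0.0015,0,-1],[0,0,0,0,-0.0015,0,-1],[0,0,0,0,-0.0015,0,-1],[0,0,0,0,-0.0015,0,-1],[0,0,0,0,-0.0015,0,-1]]

```text
t: 20.7
tcp_pos: [0.5496, 0.0746, 0.1825]
tool_rot: [0.998, 0.068, 0.0, 0.003]
force: [-0.1, -10.3, 0.0]
finger_gap: 0.001
gripper_force: 4.8
```

>>> servo_tool:
  rows:
    - [[0,0,0,0,-0.0015,0,-1],[0,0,0,0,-0.0015,0,-1],[0,0,0,0,-0.0015,0,-1],[0,0,0,0,-0.0015,0,-1],[0,0,0,0,-0.0015,0,-1],[0,0,0,0,-0.0015,0,-1],[0,0,0,0,0,0,-1]]

```text
t: 21.28
tcp_pos: [0.5482, 0.085, 0.1824]
tool_rot: [0.998, 0.067, 0.0, 0.001]
force: [0.4, -1.3, 0.8]
finger_gap: -0.002
gripper_force: 0.7
```

>>> servo_tool:
  rows:
    - [[0,0,0,0,0.002,0,-1],[0,0,0,0,0.002,0,-1],[0,0,0,0,0.001,0,-1],[0,0,0,0,0,0,-1],[0,0,0,0,0,0,-1],[0,0,0,0,0,0,-1],[0,0,0,0,0,0,-1]]

```text
t: 21.87
tcp_pos: [0.5486, 0.081, 0.1823]
tool_rot: [0.998, 0.067, -0.0, -0.0]
force: [-0.2, -1.2, 0.4]
finger_gap: 0.001
gripper_force: 0.0
```

```bash
python3 st.py; python3 red.py p6
```

```text
s,lat,z 0.09393957044847495 -0.0008155664514124854 0.18229599932777735 yaw 7.731938445343428 t 21.8667 0.0011105838291479463 [-0.2367 -1.1563  0.4245]
top red [(array([187.6087, 210.5652]), np.int32(23))]
top poise []
side red [(array([261.5, 164. ]), np.int32(2)), (array([261., 173.]), np.int32(1))]
side poise [(array([272.0656, 185.377 ]), array([15,  9,  5, 14, 61], dtype=int32))]
21.8667 [0.5486 0.081  0.1823] [-0.2367 -1.1563  0.4245] 0.0011105838291479463
```

>>> servo_tool:
  rows:
    - [[0,0,0,0,-0.002,0,-1],[0,0,0,0,-0.002,0,-1],[0,0,0,0,-0.0015,0,-1],[0,0,0,0,-0.0015,0,-1],[0,0,0,0,-0.0015,0,-1],[0,0,0,0,-0.0015,0,-1],[0,0,0,0,-0.0015,0,-1],[0,0,0,0,-0.0015,0,-1]]

```text
t: 22.63
tcp_pos: [0.5473, 0.0912, 0.1824]
tool_rot: [0.998, 0.068, 0.0, 0.003]
force: [0.9, -9.3, 0.3]
finger_gap: -0.001
gripper_force: 4.5
```

>>> servo_tool:
  rows:
    - [[0,0,0,0,-0.0015,0,-1],[0,0,0,0,-0.0015,0,-1],[0,0,0,0,-0.0015,0,-1],[0,0,0,0,-0.0015,0,-1],[0,0,0,0,-0.0015,0,-1],[0,0,0,0,0,0,-1]]

```text
t: 23.13
tcp_pos: [0.546, 0.1003, 0.1823]
tool_rot: [0.998, 0.068, -0.0, 0.001]
force: [0.1, -2.2, 0.5]
finger_gap: 0.002
gripper_force: 0.9
```

>>> servo_tool:
  rows:
    - [[0,0,0,0,0.002,0,-1],[0,0,0,0,0.003,0,-1],[0,0,0,0,0.001,0,-1],[0,0,0,0,0,0,-1],[0,0,0,0,0,0,-1],[0,0,0,0,0,0,-1],[0,0,0,0,0,0,-1]]

```text
t: 23.72
tcp_pos: [0.5467, 0.0954, 0.1823]
tool_rot: [0.998, 0.067, 0.0, -0.0]
force: [0.4, -0.0, 0.3]
finger_gap: -0.003
gripper_force: 0.0
```

```bash
python3 st.py; python3 red.py p7
```

```text
s,lat,z 0.10845248860365056 -0.0007941196300886763 0.18231910546080257 yaw 7.732185551790347 t 23.7167 -0.0030115354337011116 [ 0.4338 -0.0311  0.3122]
top red [(array([187.6087, 210.5652]), np.int32(23))]
top poise []
side red [(array([261.5, 164. ]), np.int32(2)), (array([261., 173.]), np.int32(1))]
side poise [(array([270.6333, 183.2333]), array([13,  7,  6, 14, 60], dtype=int32))]
23.7167 [0.5467 0.0954 0.1823] [ 0.4338 -0.0311  0.3122] -0.0030115354337011116
```

>>> servo_tool:
  rows:
    - [[0,0,0,0,-0.002,0,-1],[0,0,0,0,-0.0025,0,-1],[0,0,0,0,-0.0015,0,-1],[0,0,0,0,-0.0015,0,-1],[0,0,0,0,-0.0015,0,-1],[0,0,0,0,-0.0015,0,-1],[0,0,0,0,-0.0015,0,-1],[0,0,0,0,-0.0015,0,-1]]

```text
t: 24.48
tcp_pos: [0.5453, 0.1062, 0.1823]
tool_rot: [0.998, 0.068, 0.0, 0.003]
force: [0.2, -9.9, -0.5]
finger_gap: -0.001
gripper_force: 5.0
```

>>> servo_tool:
  rows:
    - [[0,0,0,0,-0.0015,0,-1],[0,0,0,0,-0.0015,0,-1],[0,0,0,0,-0.0015,0,-1],[0,0,0,0,-0.0015,0,-1],[0,0,0,0,-0.0015,0,-1],[0,0,0,0,0,0,-1]]

```text
t: 24.98
tcp_pos: [0.544, 0.1145, 0.1823]
tool_rot: [0.998, 0.068, -0.0, 0.002]
force: [0.5, -5.9, -0.1]
finger_gap: 0.001
gripper_force: 3.1
```

>>> servo_tool:
  rows:
    - [[0,0,0,0,0.002,0,-1],[0,0,0,0,0.003,0,-1],[0,0,0,0,0.001,0,-1],[0,0,0,0,0,0,-1],[0,0,0,0,0,0,-1],[0,0,0,0,0,0,-1],[0,0,0,0,0,0,-1]]

```text
t: 25.57
tcp_pos: [0.5446, 0.1104, 0.1823]
tool_rot: [0.998, 0.067, -0.0, -0.0]
force: [0.7, 1.2, -0.5]
finger_gap: -0.002
gripper_force: 0.0
```

```bash
python3 st.py; python3 red.py p8
```

```text
s,lat,z 0.12358391706305337 -0.0008293511511189821 0.18232857490562004 yaw 7.7392131340816475 t 25.5667 -0.0023356122317771417 [ 0.6556  1.1782 -0.4904]
top red [(array([187.7273, 210.5909]), np.int32(22))]
top poise []
side red [(array([261.5, 164. ]), np.int32(2))]
side poise [(array([269.7586, 182.5172]), array([12,  6,  6, 14, 58], dtype=int32))]
25.5667 [0.5446 0.1104 0.1823] [ 0.6556  1.1782 -0.4904] -0.0023356122317771417
```

>>> servo_tool:
  rows:
    - [[0,0,0,0,-0.0025,0,-1],[0,0,0,0,-0.0015,0,-1],[0,0,0,0,-0.0015,0,-1],[0,0,0,0,-0.0015,0,-1],[0,0,0,0,-0.0015,0,-1],[0,0,0,0,-0.0015,0,-1],[0,0,0,0,-0.0015,0,-1],[0,0,0,0,-0.0015,0,-1]]

```text
t: 26.33
tcp_pos: [0.5433, 0.1213, 0.1823]
tool_rot: [0.998, 0.068, 0.0, 0.002]
force: [1.2, -10.0, -1.5]
finger_gap: -0.0
gripper_force: 4.7
```

>>> servo_tool:
  rows:
    - [[0,0,0,0,0.002,0,-1],[0,0,0,0,0.003,0,-1],[0,0,0,0,0.001,0,-1],[0,0,0,0,0,0,-1],[0,0,0,0,0,0,-1],[0,0,0,0,0,0,-1],[0,0,0,0,0,0,-1]]

```text
t: 26.92
tcp_pos: [0.5437, 0.1173, 0.1823]
tool_rot: [0.998, 0.067, 0.0, -0.0]
force: [-0.1, -0.6, 0.6]
finger_gap: 0.001
gripper_force: 0.0
```

```bash
python3 st.py; python3 red.py p9
```

```text
s,lat,z 0.13054717891727152 -0.0008213137818493428 0.18234602856211846 yaw 7.735275425232746 t 26.9167 0.0012412038547930408 [-0.0881 -0.5695  0.5815]
top red [(array([188.32, 210.64]), np.int32(25))]
top poise []
side red [(array([261.5, 165. ]), np.int32(2)), (array([262., 173.]), np.int32(1))]
side poise [(array([269.4211, 181.4561]), array([12,  5,  5, 14, 57], dtype=int32))]
26.9167 [0.5437 0.1173 0.1823] [-0.0881 -0.5695  0.5815] 0.0012412038547930408
```

>>> servo_tool:
  rows:
    - [[0,0,0,0,0.003,0,-1],[0,0,0,0,0.003,0,-1],[0,0,0,0,0,0,-1],[0,0,0,0,0,0,-1],[0,0,0,0,0,0,-1],[0,0,0,0,0,0,-1],[0,0,0,0,0,0,-1],[0,0,0,0,0,0,-1]]

```text
t: 27.68
tcp_pos: [0.5446, 0.1111, 0.1823]
tool_rot: [0.998, 0.067, 0.0, -0.0]
force: [0.2, -0.7, -0.4]
finger_gap: -0.002
gripper_force: 0.0
```

```bash
python3 red.py p10;python3 - <<'E'
from h import *
b=[cv2.resize(cv2.imread(f"pics/{n}.png")[155:185,250:280],(260,260),interpolation=0) for n in("side0","side_p10","side_p8")]
a=[cv2.resize(cv2.imread(f"pics/{n}.png")[200:225,175:205],(260,217),interpolation=0) for n in("top0","top_p10","top_p8")]
cv2.imwrite("pics/n.png",np.vstack([np.hstack(b),np.hstack(a)]))
E
```

```text
top red [(array([188.4091, 210.7273]), np.int32(22))]
top poise []
side red [(array([261.5, 165. ]), np.int32(2)), (array([262., 172.]), np.int32(1))]
side poise [(array([269.431 , 181.2759]), array([12,  4,  5, 15, 58], dtype=int32))]
27.6833 [0.5446 0.1111 0.1823] [ 0.239  -0.7294 -0.4455] -0.001972436761217446
```

View pics/n.png

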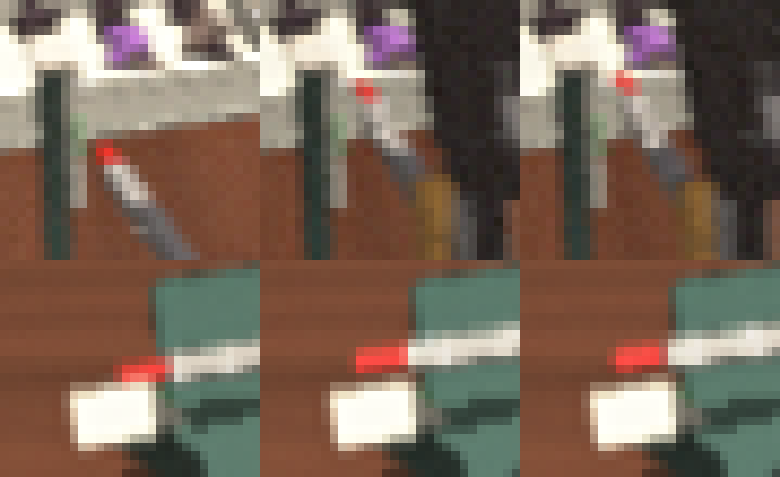

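The pointer has left the upper stop and moved slightly down. I'll do a sub-pixel comparison.

```bash
cat > sub.py <<'E'
from h import *
import sys
def cen(f,b):
    x0,y0,x1,y1=b;im=cv2.imread(f)[y0:y1,x0:x1].astype(float)
    w=np.clip(im[...,2]-im[...,1]-75,0,None)*(im[...,2]>130);w=np.where(im[...,2]-np.maximum(im[...,0],im[...,1])>75,w,0)
    yy,xx=np.mgrid[y0:y1,x0:x1];return np.array([(w*xx).sum()/w.sum(),(w*yy).sum()/w.sum()])
for n,b in(("top",(180,205,200,218)),("side",(256,160,268,178))):
    lo=cen(f"pics/{n}0.png",b);hi=cen(f"pics/{n}_rel.png",b)
    for a in sys.argv[1:]:
        c=cen(f"pics/{n}_{a}.png",b);print(n,a,c,"tilt %.4f"%(-.06+.12*(c-lo)@(hi-lo)/((hi-lo)@(hi-lo))))
E
python3 sub.py pre pre2 p4 p7 p8 p9 p10
```

```text
top pre [189.5391 211.4739] tilt -0.0001
top pre2 [187.905  210.5356] tilt 0.0653
top p4 [188.2609 210.7374] tilt 0.0511
top p7 [188.0622 210.6344] tilt 0.0589
top p8 [188.0556 210.638 ] tilt 0.0590
top p9 [188.3347 210.8253] tilt 0.0474
top p10 [188.3224 210.8302] tilt 0.0477
side pre [261.462  168.4891] tilt -0.0051
side pre2 [261.4688 163.8   ] tilt 0.0636
side p4 [261.4771 164.5642] tilt 0.0524
side p7 [261.5114 164.0284] tilt 0.0603
side p8 [261.5143 164.0171] tilt 0.0604
side p9 [261.6242 165.0909] tilt 0.0446
side p10 [261.6242 165.0545] tilt 0.0451
```

>>> servo_tool:
  rows:
    - [[0,0,0,0,-0.003,0,-1],[0,0,0,0,-0.003,0,-1],[0,0,0,0,-0.002,0,-1],[0,0,0,0,-0.001,0,-1],[0,0,0,0,-0.001,0,-1],[0,0,0,0,-0.001,0,-1],[0,0,0,0,-0.001,0,-1]]

```text
t: 28.37
tcp_pos: [0.5431, 0.1213, 0.1823]
tool_rot: [0.998, 0.068, -0.0, 0.002]
force: [0.6, -7.5, -0.8]
finger_gap: -0.002
gripper_force: 3.7
```

>>> servo_tool:
  rows:
    - [[0,0,0,0,-0.001,0,-1],[0,0,0,0,-0.001,0,-1],[0,0,0,0,-0.001,0,-1]]

```text
t: 28.62
tcp_pos: [0.5427, 0.1244, 0.1822]
tool_rot: [0.998, 0.067, -0.0, 0.001]
force: [0.6, -1.8, 1.1]
finger_gap: -0.003
gripper_force: 1.1
```

>>> servo_tool:
  rows:
    - [[0,0,0,0,-0.0005,0,-1],[0,0,0,0,0,0,-1],[0,0,0,0,0.003,0,-1],[0,0,0,0,0.004,0,-1],[0,0,0,0,0.003,0,-1],[0,0,0,0,0,0,-1],[0,0,0,0,0,0,-1],[0,0,0,0,0,0,-1]]

```text
t: 29.28
tcp_pos: [0.5438, 0.1165, 0.1823]
tool_rot: [0.998, 0.067, 0.0, -0.0]
force: [-0.1, -1.0, -0.1]
finger_gap: 0.001
gripper_force: 0.0
```

>>> servo_tool:
  rows:
    - [[0,0,0,0,0,0,-1],[0,0,0,0,0,0,-1],[0,0,0,0,0,0,-1],[0,0,0,0,0,0,-1],[0,0,0,0,0,0,-1],[0,0,0,0,0,0,-1],[0,0,0,0,0,0,-1],[0,0,0,0,0,0,-1]]

```text
t: 29.95
tcp_pos: [0.5438, 0.1165, 0.1823]
tool_rot: [0.998, 0.067, -0.0, -0.0]
force: [0.4, 0.1, -0.5]
finger_gap: -0.002
gripper_force: 0.0
```

```bash
python3 red.py p11; python3 sub.py p11
```

```text
top red [(array([189. , 211.3]), np.int32(20))]
top poise []
side red [(array([261.5, 168. ]), np.int32(2))]
side poise [(array([269.1194, 182.209 ]), array([12,  5,  5, 15, 67], dtype=int32))]
29.95 [0.5438 0.1165 0.1823] [ 0.4201  0.1124 -0.4694] -0.0016032341293976621
top p11 [189.4861 211.4029] tilt 0.0027
side p11 [261.605 167.955] tilt 0.0026
```

>>> servo_tool:
  rows:
    - [[0,0,0,0,0,-0.008,-1],[0,0,0,0,0,-0.02,-1],[0,0,0,0,0,-0.03,-1],[0,0,0,0,0,-0.03,-1],[0,0,0,0,0,-0.01,-1],[0,0,0,0,0,0,-1],[0,0,0,0,0,0,-1],[0,0,0,0,0,0,-1]]

```text
t: 30.72
tcp_pos: [0.5427, 0.1165, 0.279]
tool_rot: [0.998, 0.067, -0.001, -0.0]
force: [-1.1, -0.7, -0.5]
finger_gap: 0.002
gripper_force: 0.0
```

```bash
python3 red.py p12; python3 sub.py p12
python3 - <<'E'
from h import *
s=manip.sense(); print(s["t"],np.abs(s["qd"]).max()); print(manip.sign_off())
E
```

```text
top red [(array([189. , 211.3]), np.int32(20))]
top poise [(array([229.5897, 202.5897]), array([41, 15,  9,  6, 39], dtype=int32))]
side red [(array([261.5, 168. ]), np.int32(2))]
side poise [(array([271.9922, 181.2656]), array([ 12,   5,  11,  15, 128], dtype=int32))]
30.7167 [0.5427 0.1165 0.279 ] [-1.109  -0.721  -0.5359] 0.001630860507388358
top p12 [189.4878 211.3967] tilt 0.0027
side p12 [261.6237 167.9794] tilt 0.0023
30.8167 0.00695152082402916
the job is handed in; nothing more can be done
None
```

The amethyst rests released in the pan, the pointer is steady in the green band (tilt about +0.003 rad), the arm is clear of the scale, and the job was handed in at 30.8 s.

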